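Set the bench magnifier over the cylinder block

TASK

Get the bench magnifier ready to inspect the pump's cylinder block, the round steel block with a circle of bores in its top: swing the magnifier's arm round until the lens is centred above the block, and tip the raised lens down until it is level. Leave the block where it lies, and let go of the magnifier.

Things in the scene. Friction and masses are not known exactly. Their poses are not given: they have to be found in the camera images.
- stand: Fixed foot, 110 mm across, with a 26 mm column. Origin: centre of the underside, on the upright swivel axis. A level arm, 165 mm above the bench, turns on it up to 63 degrees either side of the stand's -x (towards the robot) and ends in a level hinge pin, square to the arm, 142 mm from the axis. Both joints stay where left: at the handle about 2 N swings the arm, 4 N tilts the head.
- lens (a point): Centre of the clear lens in a white ring (90 mm across, 16 mm thick) hinged on the arm's pin, 58 mm from the pin: 200 mm from the swivel axis when level. z: square to the glass, straight up when level; -x: from the pin through lens to handle; y: along the pin. Its outer side starts raised 35 to 60 degrees; travel 40 below level to 74 above.
- handle (a point): Centre of the lens's black handle: a crossbar 20 mm thick, 26 mm long, along y (parallel to the pin), on a 10 mm wide stem at the ring's outer side, 135 mm from the pin (277 mm from the swivel axis when level). Its ends are flat: pinched from above across the 26 mm it pivots between the fingers as the head tilts. Axes as the lens.
- cylinder_block: The part to inspect: a loose steel cylinder 66 mm in diameter, 40 mm tall, about 0.6 kg, with seven dark bores in a circle and one in the centre of its flat top. Origin: centre of its underside. It stands 200 mm (within 8) from the swivel axis, in the arm's travel. A bearing ring and a flanged hub of the same diameter stand on the same arc, in any order.

How it is judged:
At the end, for the whole second after the job is handed in: The lens centre is within 20 mm, horizontally, of the cylinder block's centre, the lens is level within 10 degrees, and it stays so (horizontal distance between lens and cylinder_block below 0.02 m and angle between lens's own z axis and vertical below 0.18 rad); the robot touches nothing.
It fails at once if the cylinder block is pushed from its place (by more than 15 mm) (distance of cylinder_block from where it was at the start of the episode above 0.015 m).
It also fails if it takes over 35 s, if anything falls off the work surface, if the arm or the gripper's body presses on something with over 40 N, if the wrist force passes 120 N, or if a joint passes its speed limit or range.

ROBOT

A 6-joint arm with a two-finger parallel gripper is mounted at the origin on the work surface. World frame = base frame: x ahead of the robot, y to its left, z up, the work surface at z = 0. Lengths are in m, angles in rad, forces in N, time in s.
With the tool pointing down it reaches from about 0.25 to 0.8 m from the base axis. Payload 8.5 kg.
Tool frame: the origin (TCP) lies at the very end of the fingers, on their centre line; the grasp point (between the pads) lies 19 mm behind it; z points along the fingers, y is the line along which they close (so a half turn about z gives the same grasp; the last joint's range is limited). The gripper opens to 85 mm and grips with 20 to 120 N. Pads are 22 mm wide; open, the fingers measure 114 mm over their backs; the gripper's body (76 mm by 85 mm) begins 54 mm behind the grasp point. The pads swing forward as they close: fully open they stand 13 mm farther back than shut.
Start: joints at [-1.319, 0.238, -0.013, 1.319, 0, 1.571], TCP at [0.131, -0.508, 0.231] pointing down, gripper open.
Joint ranges: [-2.66, 2.66], [-1.03, 1.9], [-1.14, 1.46], [-1.82, 2.27], [-1.45, 1.34], [-3.14, 3.14]. Speed limits (rad/s): [2.22, 2.22, 2.79, 3.14, 3.14, 3.14].

INTERFACE

Orientations are given as a unit quaternion [w, x, y, z].
In Python, from workcell import telemetry, viewer, bot gives the robot as it stands.
- The arm moves only by the shell command python3 -m pendant 'ROWS' [OPENING] [FORCE]. ROWS is JSON, one flat list of numbers, 6 for each row, row after row: the shift along the tool's x, y, z in units of 25 mm (1.0 is 25 mm), then the turn, a rotation vector about the tool's x, y, z in units of 8 degrees (1.0 is 8 degrees). A call has exactly 10 rows; each row is the pose to reach, as a shift and turn from the pose commanded when the call began, along the tool's axes at that moment; what a row does not reach only later rows make up. A row lasts 1/10 s, in which the tool goes at most 50 mm and 8.59 degrees, less where a joint would pass 70% of its speed; a pose out of reach is approached as far as the arm can. A call with a gripper value outside its range is refused whole. OPENING is the opening, from 0 (shut) to 1 (fully open), set as the call begins (- or left out, the last holds). The fingers move at their own pace and stop on an object; FORCE is the grip in N (left out, the last holds). Time passes only in rows, so rows that repeat a pose let the fingers close, or fill a call up. It gives the time, the measured TCP pose, the force, the opening and the grip force at its end, in the units of the state.
- telemetry.get_obs(): the state, without advancing time (a new reading comes with each control period).
- viewer.capture(name): name is "side" or "top" or "wrist"; returns a dict with "pixels" (400x640x3 uint8, red, green, blue), "z_map" (400x640 float32, m along the optical axis (not along the pixel's ray), 0 where there is no reading), "fov_y" (degrees; the focal length in pixels is half the picture's height over the tangent of half this angle, whatever the lens; pixels are square), "cx", "cy" (the principal point, pixels), "rvec" (rotation vector, rad) and "tvec" (3), from world to camera coordinates, as OpenCV has them. Camera axes: x right, y down, z forward; pixel columns grow to the right and rows downward; lengths in m; the calibration is good to about 2 mm. A picture is of the moment at which its call begins.
- bot.sign_off(): hands the job in; it is judged then, once.
Trained networks look in the newest picture that a camera, given by its name, has taken for a name from the list of things; names that differ only in an ending like _2 or _b are one class to them, and where a whole thing is asked for, a point or a joint stands for the part that bears it (a point fixed in the world has none). Each returns a list of dicts, best first, with "score" (0 to 1); they miss things now and then, are a little off and sometimes report something else, mostly with a low value. They report only what shows in the picture. A call takes as long as a camera call.
- viewer.spot_in(camera, label): "location" ([x, y, z] in m, in world coordinates, good to about 4 mm: the middle of the surface that is visible of it).
The state is a dict: "time_s": time; "q": joint angles; "qvel": joint speeds; "joint_torque": joint torques, N m; "position": TCP position; "eef_rot": TCP orientation; "contact_force": force on the tool from outside, world axes, zero at the start; "wrist_torque": the same for the moment, N m; "opening": finger opening in m; "gripper_force": force on a finger pad.
Only numpy, scipy, OpenCV 4.12 (cv2) and the standard library are available. Lean on these libraries where they do the work, as an engineer would, in place of code of your own. Each camera call takes 0.05 s, during which the arm holds its last target. There are 200 camera calls.

## Working session

There is one attempt and no reset: what is moved stays moved. The work goes in short steps, Python scripts to look and compute and a shell command to move; the robot and the scene stay as the last step left them, time stands still between calls to the robot, and variables do not carry over. Pictures are saved under pics/ and viewed, at most 10 in all, crops included, and the job is handed in when it is done.

```bash
mkdir -p pics; cat > h.py <<'E'
import numpy as np,cv2
from workcell import telemetry,viewer,bot
from scipy.spatial.transform import Rotation as R
def cap(n,f=None):
    d=viewer.capture(n)
    if f: cv2.imwrite('pics/'+f,d['pixels'][:,:,::-1])
    return d
def world(d,u,v,z=None):
    f=200/np.tan(np.radians(d['fov_y'])/2); M=R.from_rotvec(np.ravel(d['rvec'])).as_matrix()
    z=d['z_map'][int(v),int(u)] if z is None else z
    return M.T@(np.array([(u-d['cx'])/f*z,(v-d['cy'])/f*z,z])-np.ravel(d['tvec']))
E
python3 - <<'E'
from h import *
a=cap('top','top1.png');b=cap('side','side1.png')
for c in('top','side'):
    for l in('stand','lens','handle','cylinder_block'):
        print(c,l,[(np.round(r['location'],3),round(r['score'],2)) for r in viewer.spot_in(c,l)[:3]])
s=telemetry.get_obs();print(s['time_s'],s['position'],s['eef_rot'])
cv2.imwrite('pics/both.png',cv2.resize(np.vstack([a['pixels'],b['pixels']])[:,:,::-1],(480,600)))
E
```

```text
top stand [(array([ 0.601, -0.066,  0.183]), 0.72), (array([ 0.552, -0.09 ,  0.222]), 0.19)]
top lens [(array([ 0.553, -0.083,  0.222]), 0.59)]
top handle [(array([ 0.554, -0.093,  0.221]), 0.8)]
top cylinder_block [(array([0.586, 0.092, 0.042]), 0.73)]
side stand [(array([ 0.691, -0.036,  0.163]), 0.87)]
side lens [(array([ 0.554, -0.083,  0.216]), 0.74)]
side handle [(array([ 0.554, -0.079,  0.218]), 0.76)]
side cylinder_block [(array([0.588, 0.115, 0.04 ]), 0.88)]
0.5 [ 0.13079162 -0.50838793  0.23125763] [-6.64472965e-05  9.92086802e-01  1.25553865e-01 -4.84434818e-06]
```

View pics/top1.png

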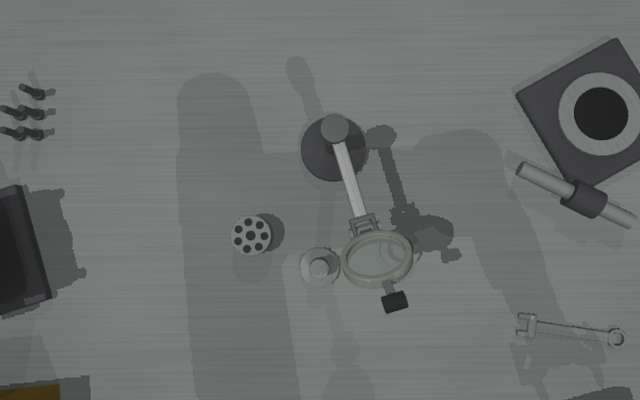

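View pics/side1.png

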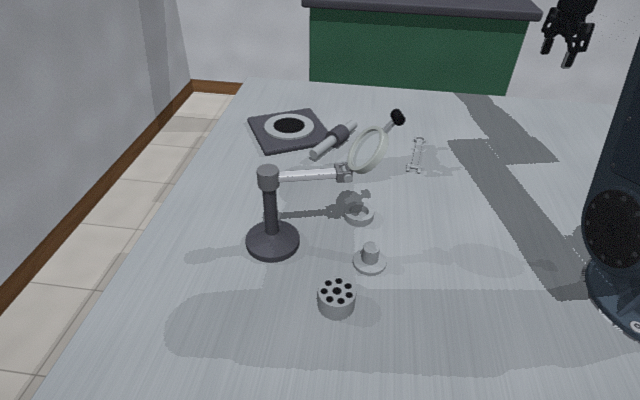

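The top view shows the block at (251,235), the column top at (334,127), the pin at (364,225), the ring at (377,259) and the handle at (395,301). In the side view the handle is at (398,117). The hub and bearing ring stand between the block and the lens.

```bash
cat >> h.py <<'E'
def cloud(d):
    v,u=np.mgrid[0:400,0:640]; z=d['z_map']; f=200/np.tan(np.radians(d['fov_y'])/2)
    M=R.from_rotvec(np.ravel(d['rvec'])).as_matrix()
    c=np.stack([(u-d['cx'])/f*z,(v-d['cy'])/f*z,z],-1)-np.ravel(d['tvec'])
    return c@M   # rows: M.T @ c
E
python3 - <<'E'
from h import *
d=cap('top');P=cloud(d);g=d['pixels'].mean(2)
def fit(mask):
    c,r=cv2.minEnclosingCircle(P[mask][:,:2].astype(np.float32));return np.round(c,4),round(r,4),np.round(P[mask].mean(0),4)
X,Y,Z=P[...,0],P[...,1],P[...,2]
v,u=np.mgrid[0:400,0:640]
def win(a,b,r):return (abs(u-a)<r)&(abs(v-b)<r)
print('block',fit(win(251,235,26)&(Z>.035)&(Z<.05)))
print('coltop',fit(win(334,127,20)&(Z>.17)))
print('foot',fit(win(334,152,40)&(Z>.008)&(Z<.03)))
m=win(395,301,14)&(Z>.15)&(g<60);print('handle',fit(m),m.sum(),np.ptp(Z[m]))
m=win(377,259,40)&(Z>.12)&(v>232)&(v<290);print('ring',P[m].mean(0), P[m].min(0),P[m].max(0))
print('pin',P[225,365],P[222,358],P[218,372])
d=cap('side');P=cloud(d);g=d['pixels'].mean(2);X,Y,Z=P[...,0],P[...,1],P[...,2]
m=win(398,117,10)&(Z>.1)&(g<60)&(X<.8);print('handle side',fit(m),P[m].min(0),P[m].max(0),m.sum())
E
```

```text
block (array([0.5854, 0.0976]), 0.0331, array([0.5854, 0.0971, 0.0398]))
coltop (array([ 0.6726, -0.0304]), 0.0764, array([ 0.7241, -0.0369,  0.1916]))
foot (array([ 0.7289, -0.0374]), 0.0552, array([ 0.7215, -0.0323,  0.0206]))
handle (array([ 0.5521, -0.0672]), 0.0625, array([ 0.5141, -0.0974,  0.2808])) 405 0.554983870201855
ring [ 0.55715878 -0.08502912  0.22032192] [ 0.52372267 -0.13000148  0.15874705] [ 0.59662121 -0.02347554  0.82094068]
pin [ 0.59863655 -0.07579209  0.17005   ] [ 0.60269579 -0.06618177  0.1749161 ] [ 0.60780287 -0.084916    0.17422971]
handle side (array([ 0.5138, -0.0955]), 0.0148, array([ 0.5143, -0.0894,  0.2745])) [ 0.50224273 -0.10731847  0.26197904] [ 0.52463277 -0.0814017   0.28142714] 159
```

```bash
cat >> h.py <<'E'
S=np.array([.729,-.0374])
def hand(az,t):  # handle centre, az deg, tilt deg
    a,t=np.radians(az),np.radians(t); r=.142+.135*np.cos(t)
    return np.array([*(S+r*np.array([np.cos(a),np.sin(a)])),.165+.135*np.sin(t)])
def rel(pos,yaw,p0=None,q0=None): # tool x azimuth yaw(deg), tool down -> units
    s=telemetry.get_obs()
    p0=s['position'] if p0 is None else p0; q0=s['eef_rot'] if q0 is None else q0
    R0=R.from_quat(np.roll(q0,-1)); y=np.radians(yaw)
    Rt=R.from_matrix(np.array([[np.cos(y),np.sin(y),0],[np.sin(y),-np.cos(y),0],[0,0,-1]]))
    return np.round(np.r_[R0.inv().apply(np.array(pos)-p0)/.025,np.degrees((R0.inv()*Rt).as_rotvec())/8],2)
E
python3 - <<'E'
from h import *
print(rel([.512,-.0965,.34],15.5))
E
```

```text
[ 18.87 -12.16  -4.35  -0.    -0.    -0.13]
```

```bash
python3 -m pendant '[1,-0.6,-1,0,0,0, 2.6,-1.7,-2,0,0,0, 4.4,-2.8,-3,0,0,0, 6,-3.9,-4,0,0,0, 7.6,-4.9,-4.35,0,0,0, 9.2,-5.9,-4.35,0,0,0, 10.8,-6.9,-4.35,0,0,0, 12.2,-7.9,-4.35,0,0,0, 13.4,-8.6,-4.35,0,0,0, 14.2,-9.1,-4.35,0,0,0]' 1 30; python3 - <<'E'
from h import *
s=telemetry.get_obs();print(np.degrees(s['q']),rel([.512,-.0965,.34],15.5),rel([.512,-.0965,.34],195.5))
E
```

```text
time_s: 1.6
position: [0.4194, -0.1975, 0.3401]
eef_rot: [-0.0, 0.992, 0.127, 0.0]
contact_force: [0.1, -0.7, -0.2]
opening: 0.0856
gripper_force: 0.0
[-2.52293026e+01  6.72965840e+00  6.31889884e+00  8.95679263e+01
  2.25849113e-02  1.40212166e+02] [ 4.6  -2.98  0.01 -0.   -0.   -0.12] [ 4.600e+00 -2.980e+00  1.000e-02 -1.000e-02  0.000e+00  2.238e+01]
```

```bash
python3 -m pendant '[0.5,-0.3,0,0,0,-1, 1,-0.6,0,0,0,-2, 1.5,-0.9,0,0,0,-3, 2,-1.2,0,0,0,-4, 2.5,-1.5,0,0,0,-5, 3,-1.8,0,0,0,-6, 3.4,-2.1,0,0,0,-7, 3.8,-2.4,0,0,0,-8, 4.2,-2.7,0,0,0,-9, 4.6,-2.98,0,0,0,-10]'
python3 -m pendant '[0,0,0,0,0,-1, 0,0,0,0,0,-2, 0,0,0,0,0,-3, 0,0,0,0,0,-4, 0,0,0,0,0,-5, 0,0,0,0,0,-6, 0,0,0,0,0,-7, 0,0,0,0,0,-8, 0,0,0,0,0,-9, 0,0,0,0,0,-10]'
python3 - <<'E'
from h import *
d=cap('wrist','w1.png');
for l in('handle','lens'):print(l,[(np.round(r['location'],3),round(r['score'],2)) for r in viewer.spot_in('wrist',l)[:2]])
s=telemetry.get_obs();print(s['time_s'],np.degrees(s['q']),rel([.512,-.0965,.255],195.5))
E
```

```text
time_s: 2.6
position: [0.511, -0.0984, 0.3401]
eef_rot: [-0.0, 0.677, 0.736, 0.0]
contact_force: [-0.2, -0.9, -0.4]
opening: 0.0856
gripper_force: 0.0
time_s: 3.6
position: [0.5107, -0.0988, 0.3401]
eef_rot: [0.0, 0.046, 0.999, 0.0]
contact_force: [-0.5, 0.5, -0.9]
opening: 0.0854
gripper_force: 0.0
handle [(array([ 0.536, -0.088,  0.236]), 0.9)]
lens [(array([ 0.54 , -0.094,  0.242]), 0.97)]
3.75 [-1.09542674e+01  1.25623145e+01  1.35571417e+01  9.09952426e+01
  6.53952840e-03 -5.21176392e+00] [-0.04  0.1   3.4   0.    0.   -2.66]
```

View pics/w1.png

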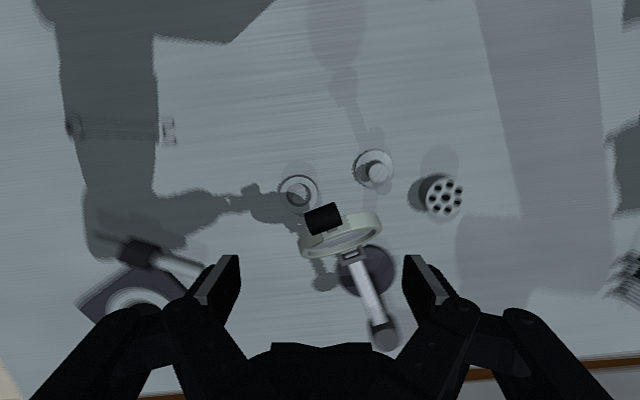

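The wrist view shows the handle at (323,219), roughly on the finger centre line, with the ring below it. I'll check its position by depth.

```bash
python3 - <<'E'
from h import *
d=cap('wrist');P=cloud(d);g=d['pixels'].mean(2);v,u=np.mgrid[0:400,0:640]
m=(abs(u-323)<24)&(abs(v-219)<22)&(g<60)&(P[...,2]>.2)
q=P[m];print(m.sum(),q.mean(0),q.min(0),q.max(0))
r=cv2.minAreaRect((q[:,:2]*1000).astype(np.float32));print(r)
E
```

```text
838 [ 0.5109543  -0.09666813  0.28082734] [ 0.43430511 -0.11129356  0.24022424] [ 0.53958333 -0.08145046  0.48419692]
((486.9459533691406, -99.28974914550781), (102.964599609375, 28.174346923828125), 5.7900309562683105)
```

Agrees: handle at (0.511, -0.097), z about 0.272. I'll finish the yaw, descend and grip.

```bash
python3 -m pendant '[0,0.05,0.2,0,0,-0.9, 0,0.1,0.5,0,0,-1.8, 0,0.1,0.9,0,0,-2.66, 0,0.1,1.4,0,0,-2.66, 0,0.1,1.9,0,0,-2.66, 0,0.1,2.4,0,0,-2.66, 0,0.1,2.8,0,0,-2.66, 0,0.1,3.1,0,0,-2.66, 0,0.1,3.3,0,0,-2.66, 0,0.1,3.4,0,0,-2.66]'
python3 -m pendant '[0,0,0,0,0,0, 0,0,0,0,0,0, 0,0,0,0,0,0, 0,0,0,0,0,0, 0,0,0,0,0,0, 0,0,0,0,0,0, 0,0,0,0,0,0, 0,0,0,0,0,0, 0,0,0,0,0,0, 0,0,0,0,0,0]' 0 30
python3 - <<'E'
from h import *
cap('side','s2.png')
# swing waypoints at constant tilt 52, azimuth 195.3 -> 136.7, relative to current
s=telemetry.get_obs();p=s['position'];off=p-hand(195.3,52);print(off)
o=R.from_euler('z',-195.3,degrees=True).apply(off)
for k in range(1,21):
    t=k/20; f=t*t*(3-2*t); az=195.3-58.6*f
    print(k,rel(hand(az,52)+R.from_euler('z',az,degrees=True).apply(o),az)[[0,1,2,5]])
E
```

```text
time_s: 4.8
position: [0.5109, -0.0963, 0.2548]
eef_rot: [-0.0, -0.136, 0.991, 0.0]
contact_force: [-0.7, 0.7, 0.5]
opening: 0.0853
gripper_force: 0.0
time_s: 5.8
position: [0.5111, -0.0964, 0.2554]
eef_rot: [0.0, -0.137, 0.991, -0.0]
contact_force: [-1.1, -1.3, 5.2]
opening: 0.0255
gripper_force: 34.1
[-0.00077509  0.00035733 -0.01597368]
1 [-0.    0.07 -0.    0.1 ]
2 [-0.01  0.26 -0.    0.26]
3 [-0.02  0.56 -0.    0.5 ]
4 [-0.06  0.96 -0.    0.81]
5 [-0.13  1.44 -0.    1.19]
6 [-0.24  1.98 -0.    1.63]
7 [-0.4   2.56 -0.    2.11]
8 [-0.61  3.18 -0.    2.63]
9 [-0.88  3.8  -0.    3.17]
10 [-1.2   4.41 -0.    3.71]
11 [-1.56  4.99 -0.    4.26]
12 [-1.96  5.54 -0.    4.8 ]
13 [-2.39  6.03 -0.    5.31]
14 [-2.81  6.46 -0.    5.79]
15 [-3.22  6.83 -0.    6.23]
16 [-3.6   7.13 -0.    6.61]
17 [-3.93  7.36 -0.    6.93]
18 [-4.18  7.53 -0.    7.17]
19 [-4.34  7.63 -0.    7.32]
20 [-4.4   7.67 -0.    7.38]
```

View pics/s2.png

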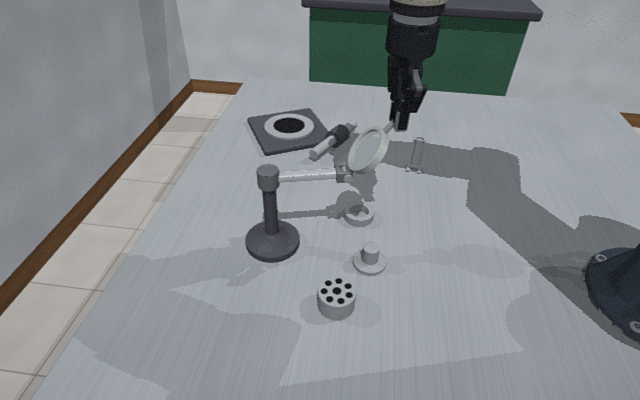

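The handle is held, pads 25.5 mm apart, at about (402,115). Now the first half of the swing.

```bash
python3 -m pendant '[0,0.25,0,0,0,0.25, -0.02,0.6,0,0,0,0.5, -0.07,1,0,0,0,0.85, -0.15,1.5,0,0,0,1.24, -0.26,2.05,0,0,0,1.7, -0.4,2.56,0,0,0,2.11, -0.61,3.18,0,0,0,2.63, -0.88,3.8,0,0,0,3.17, -1.06,4.13,0,0,0,3.45, -1.2,4.41,0,0,0,3.71]'
python3 - <<'E'
from h import *
s=telemetry.get_obs();print(s['position']-hand(166,52),s['qvel'].round(3) if hasattr(s['qvel'],'round') else s['qvel'])
o=np.array([0.0007,0,-.016])
for az in range(162,133,-3):
    print(az,rel(hand(az,52)+R.from_euler('z',az,degrees=True).apply(o),az)[[0,1,2,5]])
E
```

```text
time_s: 6.85
position: [0.509, 0.0188, 0.2553]
eef_rot: [-0.001, 0.122, 0.993, 0.0]
contact_force: [-4.6, -0.1, 7.0]
opening: 0.0254
gripper_force: 34.4
[-0.00155855  0.00170873 -0.01607049] [0.143 0.029 0.038 0.003 0.    0.5  ]
162 [-0.07  0.58 -0.    0.5 ]
159 [-0.12  1.05 -0.    0.87]
156 [-0.19  1.52 -0.    1.25]
153 [-0.28  1.98 -0.    1.62]
150 [-0.4   2.44 -0.    2.  ]
147 [-0.54  2.89 -0.    2.37]
144 [-0.71  3.33 -0.    2.75]
141 [-0.89  3.77 -0.    3.12]
138 [-1.11  4.19 -0.    3.5 ]
135 [-1.34  4.6  -0.    3.87]
```

```bash
python3 -m pendant '[-0.03,0.4,0,0,0,0.35, -0.09,0.9,0,0,0,0.75, -0.17,1.4,0,0,0,1.15, -0.26,1.9,0,0,0,1.56, -0.38,2.4,0,0,0,1.96, -0.54,2.89,0,0,0,2.37, -0.71,3.33,0,0,0,2.75, -0.9,3.8,0,0,0,3.15, -1.09,4.15,0,0,0,3.47, -1.19,4.34,0,0,0,3.65]'
python3 - <<'E'
from h import *
cap('side')
cap('side')
s=telemetry.get_obs();p=s['position'];print(p-hand(136.7,52),s['contact_force'],s['q'])
dv=p[:2]-S;print(np.degrees(np.arctan2(dv[1],dv[0])),np.hypot(*dv))
az=136.7
for t in [52,48,43,37,31,25,19,13,8,4,1,0,-2]:
    print(t,rel(hand(az,t)+R.from_euler('z',az,degrees=True).apply([.0007,0,-.016]),az))
cap('top','t3.png')
E
```

```text
time_s: 7.85
position: [0.5637, 0.1185, 0.2558]
eef_rot: [-0.002, 0.368, 0.93, 0.001]
contact_force: [-10.8, 7.6, 12.4]
opening: 0.0258
gripper_force: 35.1
[-0.00123978  0.00173299 -0.01555838] [-9.2135158  10.23575162 12.32113215] [0.20498276 0.32240232 0.16708959 1.41632092 0.00471743 0.95705574]
136.59636597201296 0.22720546757612592
52 [-0.06 -0.02  0.02  0.01 -0.03  0.03]
48 [ 0.23 -0.02  0.26  0.01 -0.03  0.03]
43 [ 0.57 -0.02  0.59  0.01 -0.03  0.03]
37 [ 0.93 -0.02  1.03  0.01 -0.03  0.03]
31 [ 1.24 -0.01  1.5   0.01 -0.03  0.03]
25 [ 1.51 -0.01  2.    0.01 -0.03  0.03]
19 [ 1.71 -0.02  2.52  0.01 -0.03  0.03]
13 [ 1.87 -0.02  3.07  0.01 -0.03  0.03]
8 [ 1.95 -0.02  3.53  0.01 -0.03  0.03]
4 [ 1.99 -0.02  3.9   0.01 -0.03  0.03]
1 [ 2.   -0.02  4.19  0.01 -0.03  0.03]
0 [ 2.   -0.02  4.28  0.01 -0.03  0.03]
-2 [ 2.   -0.02  4.47  0.01 -0.03  0.03]
```

View pics/t3.png

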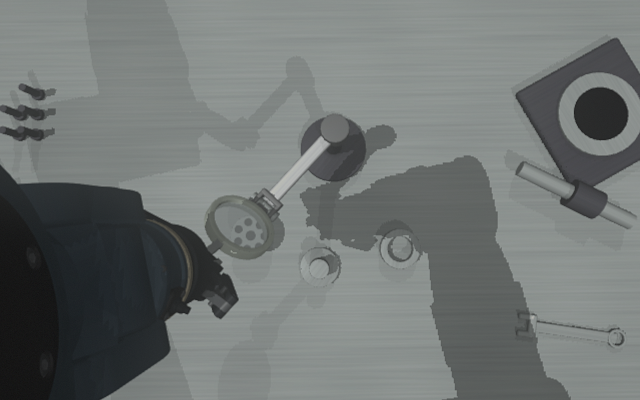

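The arm now points at the block at (250,233). Tilt down, slightly outward to ease the axial push on the stem.

```bash
python3 -m pendant '[0.2,0,0.14,0,0,0, 0.45,0,0.38,0,0,0, 0.72,0,0.68,0,0,0, 1,0,1.03,0,0,0, 1.31,0,1.5,0,0,0, 1.58,0,2,0,0,0, 1.79,0,2.52,0,0,0, 1.95,0,3.07,0,0,0, 2.03,0,3.53,0,0,0, 2.07,0,3.9,0,0,0]'
python3 -m pendant '[0,0,0.15,0,0,0, 0.01,0,0.3,0,0,0, 0.01,0,0.38,0,0,0, 0.01,0,0.38,0,0,0, 0.01,0,0.38,0,0,0, 0.01,0,0.38,0,0,0, 0.01,0,0.38,0,0,0, 0.01,0,0.38,0,0,0, 0.01,0,0.38,0,0,0, 0.01,0,0.38,0,0,0]'
cat > chk.py <<'E'
from h import *
import sys
d=cap('top',sys.argv[1]);P=cloud(d);Z=P[...,2]
m=(Z>.145)&(Z<.195)&(np.hypot(P[...,0]-.5854,P[...,1]-.0976)<.065)&(np.hypot(P[...,0]-S[0],P[...,1]-S[1])>.157)&(np.hypot(P[...,0]-S[0],P[...,1]-S[1])<.243)
q=P[m];c=q.mean(0)
for i in range(4):
    A=np.c_[q[:,:2]-c[:2],np.ones(len(q))];w=np.linalg.lstsq(A,q[:,2],rcond=None)[0]
    r=q[:,2]-A@w;q=q[abs(r)<.006]
n=np.array([-w[0],-w[1],1]);n/=np.linalg.norm(n)
print('n',n,'tilt',np.degrees(np.arccos(n[2])),len(q),'z',c[2])
print('ring circ',cv2.minEnclosingCircle(q[:,:2].astype(np.float32)))
for l in('lens','cylinder_block','handle'):print(l,[(np.round(r['location'],3),round(r['score'],2)) for r in viewer.spot_in('top',l)[:2]])
s=telemetry.get_obs();print(s['time_s'],s['position'],s['position'][:2]-S,s['contact_force'])
E
python3 chk.py t4.png
```

```text
time_s: 9.0
position: [0.5267, 0.1526, 0.1573]
eef_rot: [-0.001, 0.367, 0.93, 0.001]
contact_force: [-2.4, 5.3, 5.6]
opening: 0.0258
gripper_force: 38.8
time_s: 10.0
position: [0.5263, 0.1526, 0.1476]
eef_rot: [-0.001, 0.367, 0.93, 0.0]
contact_force: [-4.1, 5.8, 1.3]
opening: 0.0256
gripper_force: 38.3
n [ 0.01465219 -0.01382299  0.9997971 ] tilt 1.1542171035102138 3515 z 0.16989802493628242
ring circ ((0.582312822341919, 0.09914467483758926), 0.04501587897539139)
lens []
cylinder_block [(array([0.591, 0.068, 0.038]), 0.48)]
handle []
10.2 [0.52628616 0.1525633  0.14765712] [-0.20271384  0.1899633 ] [-3.46551856  5.306293   -0.07578952]
```

View pics/t4.png

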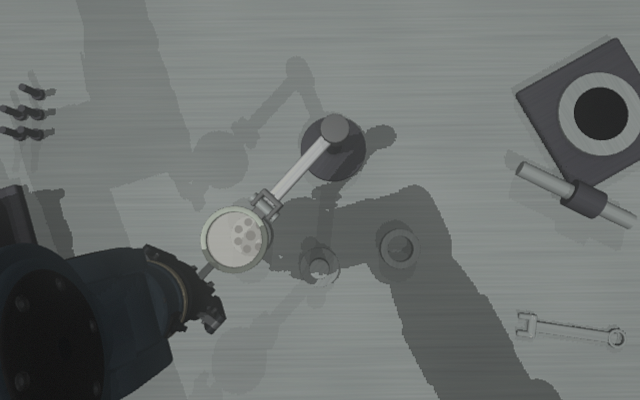

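The ring at (236,238) is level (1°) and about 3–4 mm from the block centre; the sideways offset in the picture is parallax. I'll release and rise.

```bash
python3 -m pendant '[0,0,0,0,0,0, 0,0,0,0,0,0, 0,0,0,0,0,0, 0,0,0,0,0,0, 0,0,0,0,0,0, 0,0,0,0,0,0, 0,0,0,0,0,0, 0,0,0,0,0,0, 0,0,0,0,0,0, 0,0,0,0,0,0]' 1
python3 -m pendant '[0,0,-0.2,0,0,0, 0,0,-0.6,0,0,0, 0,0,-1.1,0,0,0, 0,0,-1.8,0,0,0, 0,0,-2.6,0,0,0, 0,0,-3.4,0,0,0, 0,0,-4.2,0,0,0, 0,0,-4.8,0,0,0, 0,0,-5.2,0,0,0, 0,0,-5.2,0,0,0]'
python3 chk.py t5.png
```

```text
time_s: 11.2
position: [0.5272, 0.1516, 0.1481]
eef_rot: [-0.0, 0.368, 0.93, 0.0]
contact_force: [-0.5, 0.3, -1.0]
opening: 0.0855
gripper_force: 0.0
time_s: 12.2
position: [0.5278, 0.1518, 0.2798]
eef_rot: [0.001, 0.368, 0.93, 0.001]
contact_force: [0.1, -0.9, 0.3]
opening: 0.0853
gripper_force: 0.0
n [ 0.01553811 -0.01380117  0.99978402] tilt 1.1908253936098288 3518 z 0.16991367227798043
ring circ ((0.5823741555213928, 0.09902996569871902), 0.0450044646859169)
lens [(array([0.581, 0.105, 0.166]), 0.71)]
cylinder_block [(array([0.59 , 0.066, 0.037]), 0.69)]
handle [(array([0.576, 0.1  , 0.167]), 0.75)]
12.4 [0.52683147 0.15149163 0.2773141 ] [-0.20216853  0.18889163] [-0.04062546 -0.47317735  0.06193483]
```

View pics/t5.png

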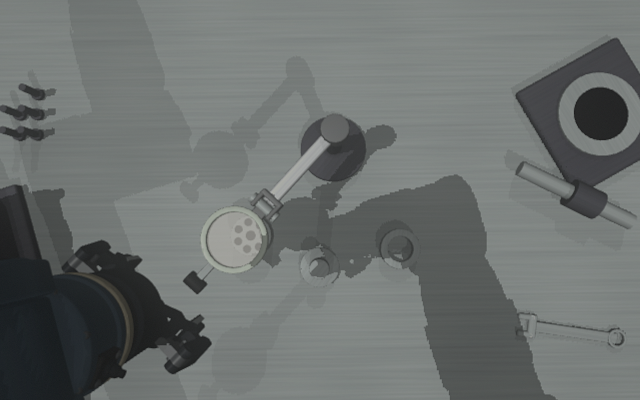

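The handle at (195,282) is free of the gripper, and the lens at (236,238) is level and centred to about 3 mm. Handing in.

```bash
python3 -c "
from workcell import bot;print(bot.sign_off())"
```

```text
the job is handed in; nothing more can be done
None
```

I swung the magnifier over the cylinder block, tipped the lens level (about 1° off, centred to about 3 mm), let go of the handle and handed the job in at 12.4 s; the sign-off returned no verdict.

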